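# Put the breakfast spreads back in their caddy

### The arm

A 6-joint arm with a two-finger parallel gripper is mounted at the origin on the work surface. World frame = base frame: x ahead of the robot, y to its left, z up, the work surface at z = 0. Lengths are in m, angles in rad, forces in N, time in s.
With the tool pointing down it reaches from about 0.275 to 0.85 m from the base axis. Payload 19 kg.
Tool frame: the origin (TCP) lies between the finger pads; the fingertips stand 11 mm ahead of it and the grasp point (between the pads) lies 8 mm behind it (bot.tcp_to_tips is the distance from the TCP to the fingertips, in m); z points along the fingers, y is the direction in which the jaws open and shut (so a half turn about z gives the same grasp; the last joint's range is limited). The gripper opens to 85 mm and grips with 20 to 120 N. Pads are 22 mm wide; open, the fingers measure 114 mm over their backs; the gripper's body (76 mm by 85 mm) begins 54 mm behind the grasp point. The pads swing forward as they close: fully open they stand 13 mm farther back than shut.
Start: joints at [-1.415, 0.15, 1.437, -0, 1.554, -0.134], TCP at [0.164, -0.551, 0.242] pointing down, gripper open.
Joint ranges: [-2.8, 2.8], [-0.68, 2.1], [0.12, 2.68], [-1.39, 4.53], [0.16, 2.79], [-2.81, 2.81]. Speed limits (rad/s): [1.89, 1.89, 2.22, 3.01, 3.01, 3.01].

### API

Orientations are given as a rotation vector (axis times angle).
In Python, from bench import monitor, cams, bot gives the robot as it stands.
- The arm moves only by the tool move_arm, never from a script. Its argument "plan" is a list that holds one entry, the list of rows, each a list of 7 numbers: the turn, a rotation vector about the tool's x, y, z in degrees, then the shift along the tool's x, y, z in m, then the finger opening in m, from 0 to 0.0854. In form: [[[ax, ay, az, tx, ty, tz, claw], ...]]. A call has exactly 10 rows; each row is the pose to reach, as a shift and turn from the pose commanded when the call began, along the tool's axes at that moment; what a row does not reach only later rows make up. A row lasts 1/8 s, in which the tool goes at most 62.5 mm and 10.7 degrees, less where a joint would pass 70% of its speed; a pose out of reach is approached as far as the arm can. A call with a gripper value outside its range is refused whole. The fingers move at their own pace and stop on an object; the grip force is fixed at half the most. Time passes only in rows, so rows that repeat a pose let the fingers close, or fill a call up. It gives the time, the measured TCP pose, the force and the opening at its end, in the units of the state.
- monitor.get_state(): the state, without advancing time (a new reading comes with each control period).
- cams.snapshot(name): name is "side" or "top"; returns the picture (384x512x3 uint8, red, green, blue); there is no depth.
- cams.get_calibration(name): a dict with "fx", "fy", "cx", "cy" (pixels), "extrinsics" (4x4, takes a point from camera to world coordinates). Camera axes: x right, y up, looking along -z (the intrinsics and any distortion apply to the point x, -y, -z); pixel columns grow to the right and rows downward; lengths in m; the calibration is good to about 2 mm. A picture is of the moment at which its call begins. get_calibration takes no time and is no camera call.
- bot.job_done(): hands the job in, once; it reports no verdict.
The state is a dict: "time": time; "q": joint angles; "qvel": joint speeds; "joint_torque": joint torques, N m; "tcp_pos": TCP position; "tool_rot": TCP orientation; "contact_force": force on the tool from outside, world axes, zero at the start; "torque": the same for the moment, N m; "grip_width": finger opening in m.
Only numpy, scipy, OpenCV 4.12 (cv2) and the standard library are available. Lean on these libraries where they do the work, as an engineer would, in place of code of your own. Each camera call takes 0.05 s, during which the arm holds its last target.

### The job

Breakfast is over: gather the four glass jars of spread into the wooden caddy, each standing upright in the pocket whose felt pad has the colour of the jar's lid, set down gently. The two candles in dark grey cups do not belong there, so leave them where they stand.

Things in the scene. Friction and masses are not known exactly. Their poses are not given: they have to be found in the camera images.
- jar_red: Closed round glass jar of dark red jam with a white paper band and a flat red screw lid: 54 mm in diameter, 80 mm tall (the lid is the top 16 mm, same diameter), 0.18 to 0.33 kg. Origin: centre of its underside; z up along its axis. Stands on the table.
- jar_yellow: Closed round glass jar of honey with a white paper band and a flat yellow screw lid: 54 mm in diameter, 80 mm tall (the lid is the top 16 mm, same diameter), 0.18 to 0.33 kg. Origin: centre of its underside; z up along its axis. Stands on the table.
- jar_green: Closed round glass jar of pale green pistachio spread with a white paper band and a flat green screw lid: 54 mm in diameter, 80 mm tall (the lid is the top 16 mm, same diameter), 0.18 to 0.33 kg. Origin: centre of its underside; z up along its axis. Stands on the table.
- jar_blue: Closed round glass jar of dark blueberry jam with a white paper band and a flat blue screw lid: 54 mm in diameter, 80 mm tall (the lid is the top 16 mm, same diameter), 0.18 to 0.33 kg. Origin: centre of its underside; z up along its axis. Stands on the table.
- pad_red: Square red felt pad, 76 x 76 x 3 mm, fixed on the floor of one pocket of the wooden caddy. Origin: centre of its underside, 6 mm above the table, which is the centre of the pocket (a jar standing in it has its underside at 9 mm); x and y along the caddy's walls. The caddy is a fixed wooden tray, 184 mm square, of 2 x 2 pockets, each 80 mm square inside; walls 8 mm thick, tops 30 mm above the table. Pocket centres 88 mm apart.
- pad_yellow: Square yellow felt pad, 76 x 76 x 3 mm, fixed on the floor of one pocket of the wooden caddy. Origin: centre of its underside, 6 mm above the table, which is the centre of the pocket (a jar standing in it has its underside at 9 mm); x and y along the caddy's walls. The caddy is a fixed wooden tray, 184 mm square, of 2 x 2 pockets, each 80 mm square inside; walls 8 mm thick, tops 30 mm above the table. Pocket centres 88 mm apart.
- pad_green: Square green felt pad, 76 x 76 x 3 mm, fixed on the floor of one pocket of the wooden caddy. Origin: centre of its underside, 6 mm above the table, which is the centre of the pocket (a jar standing in it has its underside at 9 mm); x and y along the caddy's walls. The caddy is a fixed wooden tray, 184 mm square, of 2 x 2 pockets, each 80 mm square inside; walls 8 mm thick, tops 30 mm above the table. Pocket centres 88 mm apart.
- pad_blue: Square blue felt pad, 76 x 76 x 3 mm, fixed on the floor of one pocket of the wooden caddy. Origin: centre of its underside, 6 mm above the table, which is the centre of the pocket (a jar standing in it has its underside at 9 mm); x and y along the caddy's walls. The caddy is a fixed wooden tray, 184 mm square, of 2 x 2 pockets, each 80 mm square inside; walls 8 mm thick, tops 30 mm above the table. Pocket centres 88 mm apart.
- candle_red: A look-alike that stays where it is: candle in a dark grey cup, 54 mm in diameter, 80 mm tall; from above a grey rim, red wax and a black wick. Origin: centre of its underside, z up.
- candle_yellow: A look-alike that stays where it is: candle in a dark grey cup, 54 mm in diameter, 80 mm tall; from above a grey rim, yellow wax and a black wick. Origin: centre of its underside, z up.

How it is judged:
At the end, for the whole second after the job is handed in: Each of the four jars stands upright (within 0.12 rad) and at rest on the pad of its lid's colour: axis within 20 mm of the pad's centre, underside on the pad. Both candles are upright and within 20 mm of where they began (horizontal distance between jar_red and pad_red below 0.02 m and z of jar_red in the frame of pad_red below 0.008 m and angle between each of jar_red, jar_yellow, jar_green, jar_blue, candle_red, candle_yellow's own z axis and vertical below 0.12 rad and linear speed of each of jar_red, jar_yellow, jar_green, jar_blue below 0.02 m/s and horizontal distance between jar_yellow and pad_yellow below 0.02 m and z of jar_yellow in the frame of pad_yellow below 0.008 m and horizontal distance between jar_green and pad_green below 0.02 m and z of jar_green in the frame of pad_green below 0.008 m and horizontal distance between jar_blue and pad_blue below 0.02 m and z of jar_blue in the frame of pad_blue below 0.008 m and distance of each of candle_red, candle_yellow from where it was at the start of the episode below 0.02 m); the robot touches nothing.
It fails at once if a jar is dropped into the caddy (faster than 0.5 m/s in the last 25 mm above its pad) ((horizontal distance between jar_red and pad_red below 0.045 m and z of jar_red in the frame of pad_red below 0.028 m and linear speed of jar_red above 0.5 m/s) or (horizontal distance between jar_yellow and pad_yellow below 0.045 m and z of jar_yellow in the frame of pad_yellow below 0.028 m and linear speed of jar_yellow above 0.5 m/s) or (horizontal distance between jar_green and pad_green below 0.045 m and z of jar_green in the frame of pad_green below 0.028 m and linear speed of jar_green above 0.5 m/s) or (horizontal distance between jar_blue and pad_blue below 0.045 m and z of jar_blue in the frame of pad_blue below 0.028 m and linear speed of jar_blue above 0.5 m/s)).
It fails at once if the red candle is moved by more than 20 mm (distance of candle_red from where it was at the start of the episode above 0.02 m).
It fails at once if the yellow candle is moved by more than 20 mm (distance of candle_yellow from where it was at the start of the episode above 0.02 m).
It also fails if it takes over 102 s, if anything falls off the work surface, if the arm or the gripper's body presses on something with over 40 N, if the wrist force passes 120 N, or if a joint passes its speed limit or range.

## Working session

There is one attempt and no reset: what is moved stays moved. The work goes in short steps, Python scripts to look and compute and a tool call to move; the robot and the scene stay as the last step left them, time stands still between calls to the robot, and variables do not carry over. Pictures are saved under pics/ and viewed, and the job is handed in when it is done.

Besides the shell and the picture viewer there is one more tool, called after "Call:" as a command line: name --argument value ..., lists and objects as JSON in quotes. move_arm: Moves the arm, as the interface text tells. Its arguments: {"type":"object","properties":{"plan":{"type":"array","items":{"type":"array","items":{"type":"array","items":{"type":"number"}}}}},"required":["plan"]}

```bash
ls; mkdir -p pics
python3 - <<'E'
from bench import monitor,cams,bot
import cv2,numpy as np
np.set_printoptions(precision=4,suppress=True)
for n in("top","side"):
    im=cams.snapshot(n); np.save(f"pics/{n}0.npy",im)
    cv2.imwrite(f"pics/{n}0.png",im[...,::-1])
    print(n,cams.get_calibration(n))
print(monitor.get_state(),bot.tcp_to_tips)
E
```

```text
pics
top {'fx': 366.97384960443975, 'fy': 366.97384960443975, 'cx': 260.3115693920496, 'cy': 196.70726919162556, 'extrinsics': array([[-0.0004,  0.9859, -0.1676,  0.3846],
       [-0.9997,  0.0037,  0.024 ,  0.013 ],
       [ 0.0243,  0.1675,  0.9856,  1.0738],
       [ 0.    ,  0.    ,  0.    ,  1.    ]])}
side {'fx': 404.7079314349028, 'fy': 404.7079314349028, 'cx': 259.3956505373542, 'cy': 188.94742195106392, 'extrinsics': array([[-0.9999, -0.0168, -0.0034,  0.526 ],
       [ 0.0103, -0.7513,  0.6598,  0.7898],
       [-0.0136,  0.6597,  0.7514,  0.9232],
       [ 0.    ,  0.    ,  0.    ,  1.    ]])}
{'time': 0.1, 'q': array([-1.415 ,  0.1509,  1.4379,  0.    ,  1.5538, -0.134 ]), 'qvel': array([-0.0011, -0.0025, -0.002 , -0.0018,  0.0009, -0.0011]), 'joint_torque': array([  0.0037, -71.439 , -57.1799,  -0.0004,   0.007 ,  -0.    ]), 'tcp_pos': array([ 0.1643, -0.5508,  0.2417]), 'tool_rot': array([-3.1076, -0.4534,  0.    ]), 'contact_force': array([-0.3687,  0.3435, -0.5081]), 'torque': array([ 0.0051, -0.0053, -0.0277]), 'grip_width': 0.08515354735866829} 0.011
```

View pics/top0.png

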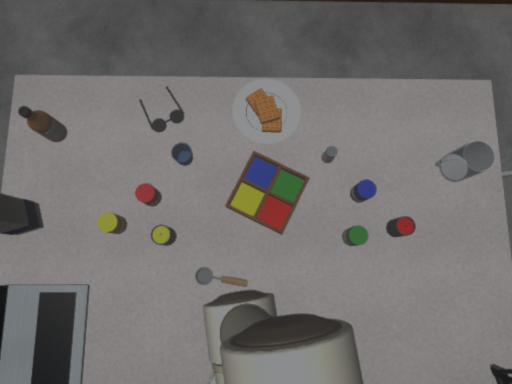

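View pics/side0.png

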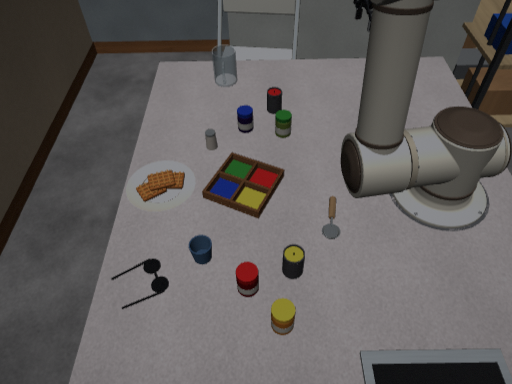

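The top view has jars red (146,193), yellow (109,222), blue (366,189), green (357,235). The dark cups are the candles, at (161,235) and (403,226). The caddy is centred near (267,192). Next I'll measure by masks in both views.

```bash
cat > h.py <<'E'
import cv2,numpy as np
from bench import monitor,cams,bot
np.set_printoptions(precision=4,suppress=True)
def ray(n,p):
    c=cams.get_calibration(n);E=c['extrinsics']
    d=np.array([(p[0]-c['cx'])/c['fx'],-(p[1]-c['cy'])/c['fy'],-1.])
    return E[:3,3],E[:3,:3]@d
def onz(n,p,z):
    o,d=ray(n,p);return o+d*(z-o[2])/d[2]
def tri(p,q):
    o,d=ray('top',p);o2,d2=ray('side',q)
    s=np.linalg.lstsq(np.c_[d,-d2],o2-o,rcond=None)[0]
    a=o+d*s[0];b=o2+d2*s[1];return (a+b)/2,np.linalg.norm(a-b)
def proj(n,P):
    c=cams.get_calibration(n);p=np.linalg.inv(c['extrinsics'])@np.r_[P,1]
    return np.array([c['cx']+c['fx']*p[0]/-p[2],c['cy']+c['fy']*p[1]/p[2]])
R={'red':[(0,6),(172,180)],'yellow':[(24,34)],'green':[(50,75)],'blue':[(112,128)]}
def blobs(im,col,smin=150,vmin=60,amin=40):
    hsv=cv2.cvtColor(im,cv2.COLOR_RGB2HSV)
    m=np.zeros(im.shape[:2],np.uint8)
    for a,b in R[col]: m|=cv2.inRange(hsv,(a,smin,vmin),(b,255,255))
    n,l,st,ce=cv2.connectedComponentsWithStats(m)
    return [(ce[i],st[i,4],st[i,:4]) for i in range(1,n) if st[i,4]>=amin]
E
python3 - <<'E'
from h import *
for n in('top','side'):
    im=np.load(f'pics/{n}0.npy')
    for c in R: 
        for b in blobs(im,c): print(n,c,b[0].round(1),b[1],b[2])
E
```

```text
top red [144.8 192.7] 235 [136 184  18  18]
top red [274. 212.] 667 [258 196  33  33]
top red [405.3 225.5] 200 [398 218  16  16]
top yellow [247.2 198.9] 650 [231 183  33  33]
top yellow [107.4 222.1] 247 [ 99 214  18  18]
top yellow [160.2 234.3] 189 [153 227  16  16]
top blue [262.5 173.8] 349 [249 162  27  26]
top blue [366.4 188.7] 208 [358 181  17  17]
side red [273.9  91.5] 77 [268  88  13   8]
side red [263.3 177.5] 363 [249 168  29  21]
side red [246.2 272.7] 390 [236 262  22  23]
side yellow [250.5 197.3] 411 [236 187  30  22]
side yellow [293.5 253.4] 235 [284 246  20  16]
side yellow [282.8 309.8] 424 [271 299  24  23]
side green [282.9 114.9] 116 [276 110  15  10]
side green [237.9 168.5] 278 [226 160  25  18]
side blue [244.3 110.4] 122 [237 106  15  10]
side blue [224.2 187.8] 340 [210 178  29  21]
```

Run:
```python
import cv2,numpy as np
t=np.load('pics/top0.npy');s=np.load('pics/side0.npy')
a=cv2.resize(s[80:340,180:310],None,fx=2.3,fy=2.3,interpolation=2)
b=cv2.resize(t[140:260,90:430],None,fx=2.3,fy=2.3,interpolation=2)
cv2.imwrite('pics/a.png',a[...,::-1]);cv2.imwrite('pics/b.png',b[...,::-1])
```

```text
(no output)
```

View pics/a.png

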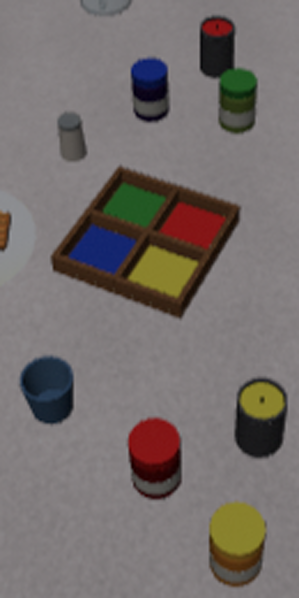

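View pics/b.png

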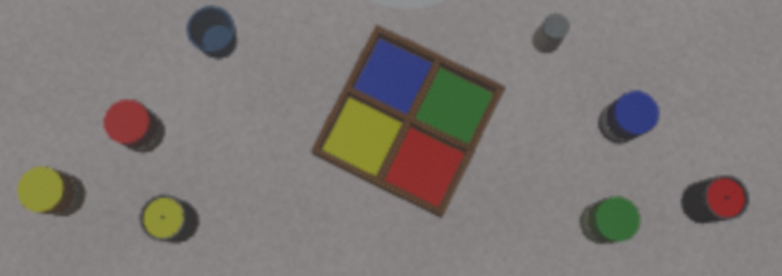

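Run:
```python
from h import *
s=np.load('pics/side0.npy');t=np.load('pics/top0.npy')
h=cv2.cvtColor(s,cv2.COLOR_RGB2HSV);ht=cv2.cvtColor(t,cv2.COLOR_RGB2HSV)
for u,v0,v1 in((247,258,296),(283,294,334),(245,102,134),(283,107,140)):
    print(u,[tuple(int(k) for k in x) for x in h[v0:v1:2,u]])
for (u,v) in((357,235),(366,189),(290,185),(262,172),(403,226),(145,193)): print(ht[v,u],t[v,u])
```

```text
247 [(170, 11, 136), (168, 10, 131), (0, 194, 129), (0, 214, 132), (0, 214, 132), (0, 213, 132), (0, 216, 132), (0, 216, 132), (0, 216, 132), (0, 213, 132), (0, 213, 133), (179, 215, 134), (0, 236, 66), (0, 230, 60), (0, 242, 39), (179, 242, 38), (6, 35, 72), (18, 15, 85), (5, 38, 73)]
283 [(174, 10, 130), (168, 10, 133), (25, 110, 135), (27, 173, 137), (27, 173, 137), (28, 173, 137), (28, 173, 137), (28, 173, 137), (28, 174, 136), (28, 173, 137), (28, 171, 137), (28, 171, 137), (28, 171, 137), (26, 173, 134), (20, 196, 87), (16, 202, 91), (15, 209, 78), (15, 147, 80), (24, 15, 84), (20, 37, 82)]
245 [(174, 10, 133), (123, 21, 124), (114, 211, 111), (114, 213, 110), (114, 211, 110), (114, 211, 111), (114, 210, 101), (115, 219, 56), (122, 183, 46), (126, 186, 26), (128, 222, 23), (140, 15, 51), (24, 15, 83), (30, 12, 82), (138, 28, 46), (132, 81, 41)]
283 [(168, 10, 131), (56, 35, 110), (60, 154, 88), (61, 156, 88), (61, 156, 88), (61, 156, 88), (61, 159, 77), (61, 168, 44), (45, 155, 61), (39, 158, 50), (39, 145, 51), (38, 62, 66), (18, 15, 85), (24, 15, 85), (39, 66, 62), (38, 94, 60), (170, 12, 133)]
[ 60 115 104] [ 57 104  57]
[116 151 125] [ 51  61 125]
[ 58 126 103] [ 55 103  52]
[116 153 127] [ 51  62 127]
[  0 179 140] [140  42  42]
[  0 156 141] [141  56  55]
```

```bash
cat >> h.py <<'E'
def tops(im,n):
    out={}
    for c in R:
        out[c]=blobs(im,c,90,{'red':100,'yellow':105,'blue':82,'green':68}[c],60)
    return out
E
python3 - <<'E'
from h import *
D={n:tops(np.load(f'pics/{n}0.npy'),n) for n in('top','side')}
for n in D:
    for c in R:
        for b in D[n][c]: print(n,c,b[0].round(1),b[1],b[2])
P={}
for c in R:
  for b in D['top'][c]:
    for e in D['side'][c]:
      X,g=tri(b[0],e[0])
      if g<0.02 and -0.02<X[2]<0.12: print(c,b[0].round(1),X,'gap',round(g,4),'| onz80',onz('top',b[0],.08)[:2],onz('side',e[0],.08)[:2],'z9',onz('top',b[0],.009)[:2],onz('side',e[0],.009)[:2])
E
```

```text
top red [144.4 192.3] 291 [135 183  20  20]
top red [274.  212.4] 701 [257 196  35  34]
top red [405.1 225.6] 219 [397 217  17  18]
top yellow [247.  199.1] 687 [230 183  35  33]
top yellow [107.  221.9] 300 [ 98 213  19  19]
top yellow [160.6 234.3] 234 [153 226  17  18]
top green [287.  185.5] 604 [271 170  33  32]
top green [357.7 234.9] 274 [349 226  19  19]
top blue [260.5 172.6] 605 [244 157  33  32]
top blue [366.1 188.6] 279 [357 180  19  19]
side red [273.9  91.6] 62 [268  89  13   6]
side red [263.4 177.5] 342 [250 168  28  20]
side red [246.5 271.4] 353 [236 262  22  20]
side yellow [250.5 197.5] 398 [236 187  30  22]
side yellow [293.5 253.7] 222 [285 246  18  16]
side yellow [282.7 309.4] 434 [271 298  25  24]
side green [282.9 114.4] 120 [276 110  15  10]
side green [238.  168.6] 295 [225 160  27  18]
side blue [244.3 109.8] 119 [237 105  16  10]
side blue [224.3 187.9] 355 [210 178  29  21]
red [144.4 192.3] [0.5638 0.306  0.0786] gap 0.0018 | onz80 [0.5644 0.3055] [0.5628 0.307 ] z9 [0.5773 0.3264] [0.566  0.2664]
red [274.  212.4] [ 0.5177 -0.0525  0.0166] gap 0.0009
[... 465 characters left out ...]
0.4785 0.3701]
yellow [160.6 234.3] [0.4496 0.2576 0.0758] gap 0.0018 | onz80 [0.4502 0.2564] [0.4491 0.2604] z9 [0.4549 0.2738] [0.4427 0.2158]
green [287.  185.5] [ 0.5967 -0.0909  0.0185] gap 0.0018 | onz80 [ 0.5852 -0.085 ] [ 0.5911 -0.0307] z9 [ 0.5995 -0.092 ] [ 0.5966 -0.0998]
green [357.7 234.9] [ 0.449  -0.2758  0.0805] gap 0.0006 | onz80 [ 0.4493 -0.276 ] [ 0.4486 -0.2763] z9 [ 0.4539 -0.2966] [ 0.4421 -0.3661]
blue [260.5 172.6] [ 0.636  -0.0133  0.0162] gap 0.0016 | onz80 [ 0.6216 -0.0118] [0.6275 0.0435] z9 [ 0.6385 -0.0136] [ 0.6361 -0.0194]
blue [366.1 188.6] [ 0.5771 -0.3052  0.0797] gap 0.0009 | onz80 [ 0.5774 -0.3052] [ 0.5766 -0.3046] z9 [ 0.5912 -0.3279] [ 0.5809 -0.3968]
```

```bash
cat >> h.py <<'E'
from scipy.spatial.transform import Rotation as Ro
def rel(cur,*tg):
    M=Ro.from_rotvec([-3.1076,-.4534,0]).as_matrix()
    for t in tg: print(t,'->',(M.T@(np.array(t)-np.array(cur))).round(4))
E
python3 - <<'E'
from h import *
s=[.1643,-.5508,.242]
M=Ro.from_rotvec([-3.1076,-.4534,0]).as_matrix();print(M)
G=[.449,-.276];B=[.577,-.305];Rr=[.5635,.3065];Y=[.4828,.402]
pg=[.599,-.093];pb=[.638,-.014];pr=[.5185,-.0535];py=[.558,.026]
rel(s,G+[.242],G+[.14]);
print('G->pg');rel(G+[.16],pg+[.16]);print('pg->B');rel(pg+[.16],B+[.16]);print('B->pb');rel(B+[.16],pb+[.16])
print('pb->R');rel(pb+[.16],Rr+[.16]);print('R->pr');rel(Rr+[.16],pr+[.16]);print('pr->Y');rel(pr+[.16],Y+[.16]);print('Y->py');rel(Y+[.16],py+[.16])
E
```

```text
[[ 0.9583  0.2857 -0.0002]
 [ 0.2857 -0.9583  0.0011]
 [ 0.0002 -0.0011 -1.    ]]
[0.449, -0.276, 0.242] -> [ 0.3513 -0.182   0.0003]
[0.449, -0.276, 0.14] -> [ 0.3513 -0.1819  0.1023]
G->pg
[0.599, -0.093, 0.16] -> [ 0.196  -0.1325  0.0002]
pg->B
[0.577, -0.305, 0.16] -> [-0.0817  0.1969 -0.0002]
B->pb
[0.638, -0.014, 0.16] -> [ 0.1416 -0.2614  0.0003]
pb->R
[0.5635, 0.3065, 0.16] -> [ 0.0202 -0.3284  0.0004]
R->pr
[0.5185, -0.0535, 0.16] -> [-0.146   0.3321 -0.0004]
pr->Y
[0.4828, 0.402, 0.16] -> [ 0.0959 -0.4467  0.0005]
Y->py
[0.558, 0.026, 0.16] -> [-0.0354  0.3818 -0.0004]
```

Call:
move_arm --plan '[[[0,0,0,0.044,-0.023,0,0.085],[0,0,0,0.088,-0.046,0,0.085],[0,0,0,0.132,-0.068,0,0.085],[0,0,0,0.176,-0.091,0,0.085],[0,0,0,0.22,-0.114,0,0.085],[0,0,0,0.264,-0.137,0.02,0.085],[0,0,0,0.308,-0.16,0.045,0.085],[0,0,0,0.335,-0.174,0.07,0.085],[0,0,0,0.351,-0.182,0.1,0.085],[0,0,0,0.351,-0.182,0.1,0.085]]]'

```text
time: 1.35
tcp_pos: [0.4483, -0.2748, 0.1402]
tool_rot: [-3.105, -0.456, 0.004]
contact_force: [0.5, -1.1, -0.3]
grip_width: 0.0851
```

Call:
move_arm --plan '[[[0,0,0,0,0,0.03,0.085],[0,0,0,0,0,0.06,0.085],[0,0,0,0,0,0.08,0.085],[0,0,0,0,0,0.094,0.085],[0,0,0,0,0,0.094,0.085],[0,0,0,0,0,0.094,0.04],[0,0,0,0,0,0.094,0.04],[0,0,0,0,0,0.094,0.04],[0,0,0,0,0,0.094,0.04],[0,0,0,0,0,0.094,0.04]]]'

```text
time: 2.6
tcp_pos: [0.449, -0.2767, 0.0494]
tool_rot: [3.107, 0.454, 0.002]
contact_force: [-2.1, -0.3, 8.3]
grip_width: 0.0526
```

Run:
```python
from h import *
s=monitor.get_state();print(s['tcp_pos'],s['tool_rot'],s['grip_width'],s['contact_force'])
im=cams.snapshot('side');cv2.imwrite('pics/s1.png',cv2.resize(im[40:240,180:380],None,fx=2.5,fy=2.5)[...,::-1])
```

```text
[ 0.449  -0.2767  0.0494] [3.1074 0.4537 0.0015] 0.05261180437109291 [-2.1415 -0.2611  8.2631]
```

View pics/s1.png

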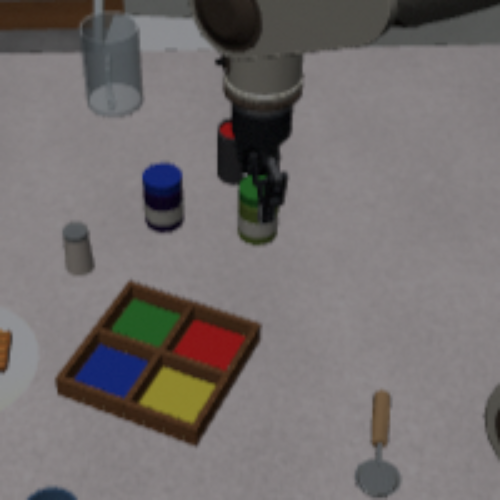

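The fingers closed to 52.6 mm on the green jar at pixel (258,215) in the crop, and it still stands upright. Next I lift it and carry it over.

Call:
move_arm --plan '[[[0,0,0,0,0,-0.03,0.04],[0,0,0,0,0,-0.07,0.04],[0,0,0,0.01,-0.007,-0.105,0.04],[0,0,0,0.04,-0.027,-0.12,0.04],[0,0,0,0.078,-0.053,-0.12,0.04],[0,0,0,0.116,-0.078,-0.12,0.04],[0,0,0,0.154,-0.104,-0.12,0.04],[0,0,0,0.182,-0.123,-0.12,0.04],[0,0,0,0.196,-0.132,-0.12,0.04],[0,0,0,0.196,-0.132,-0.12,0.04]]]'

```text
time: 3.9
tcp_pos: [0.5989, -0.0933, 0.1682]
tool_rot: [-3.108, -0.455, 0.0]
contact_force: [-0.4, -0.2, -3.5]
grip_width: 0.0527
```

Run:
```python
from h import *
s=monitor.get_state();print(s['tcp_pos'],s['tool_rot'],s['grip_width'],s['contact_force'])
im=cams.snapshot('side');cv2.imwrite('pics/s2.png',cv2.resize(im[40:240,160:360],None,fx=2.5,fy=2.5)[...,::-1])
```

```text
[ 0.5989 -0.0933  0.1682] [-3.1083 -0.4554  0.0004] 0.05268042040575527 [-0.4401 -0.1744 -3.5374]
```

View pics/s2.png

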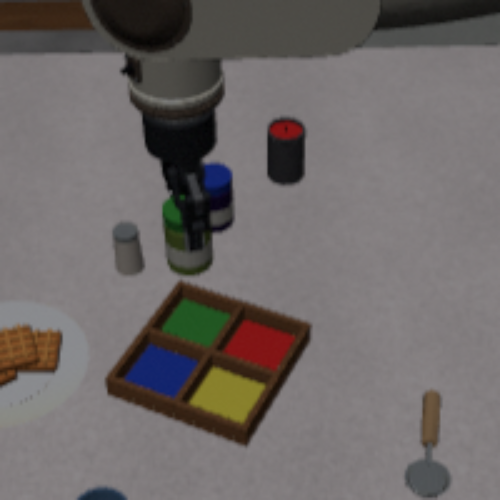

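The green jar hangs upright at pixel (188,240) in the crop, above its pad. I'll lower it slowly.

Call:
move_arm --plan '[[[0,0,0,0,0,0.025,0.04],[0,0,0,0,0,0.05,0.04],[0,0,0,0,0,0.07,0.04],[0,0,0,0,0,0.082,0.04],[0,0,0,0,0,0.09,0.04],[0,0,0,0,0,0.096,0.04],[0,0,0,0,0,0.101,0.04],[0,0,0,0,0,0.105,0.04],[0,0,0,0,0,0.108,0.04],[0,0,0,0,0,0.109,0.04]]]'

```text
time: 5.2
tcp_pos: [0.5987, -0.0937, 0.0592]
tool_rot: [-3.109, -0.454, 0.0]
contact_force: [0.2, -0.2, -2.7]
grip_width: 0.0525
```

Call:
move_arm --plan '[[[0,0,0,0,0,0.0005,0.04],[0,0,0,0,0,0.001,0.04],[0,0,0,0,0,0.001,0.075],[0,0,0,0,0,0.001,0.075],[0,0,0,0,0,0.001,0.075],[0,0,0,0,0,0.001,0.075],[0,0,0,0,0,-0.02,0.075],[0,0,0,0,0,-0.05,0.075],[0,0,0,0,0,-0.08,0.075],[0,0,0,0,0,-0.109,0.085]]]'

```text
time: 6.45
tcp_pos: [0.5987, -0.0938, 0.1694]
tool_rot: [3.109, 0.454, 0.0]
contact_force: [0.0, -0.9, 0.5]
grip_width: 0.0851
```

Run:
```python
from h import *
s=monitor.get_state();print(s['tcp_pos'],s['tool_rot'],s['grip_width'],s['contact_force'])
im=cams.snapshot('side');cv2.imwrite('pics/s3.png',cv2.resize(im[40:240,160:360],None,fx=2.5,fy=2.5)[...,::-1])
for c in('green','blue'):
  for b in tops(im,'side')[c]: print(c,b, onz('side',b[0],.089))
```

```text
[ 0.5987 -0.0938  0.1694] [3.1086 0.4537 0.0003] 0.08514301787959533 [ 0.0083 -0.8557  0.5279]
green (array([236.0503, 151.5094]), np.int32(159), array([228, 146,  17,  12], dtype=int32)) [ 0.598  -0.0931  0.089 ]
blue (array([246.4875, 109.4875]), np.int32(80), array([242, 105,  11,  10], dtype=int32)) [ 0.5689 -0.2943  0.089 ]
blue (array([224.2592, 187.9155]), np.int32(355), array([210, 178,  29,  21], dtype=int32)) [0.6265 0.0514 0.089 ]
```

View pics/s3.png

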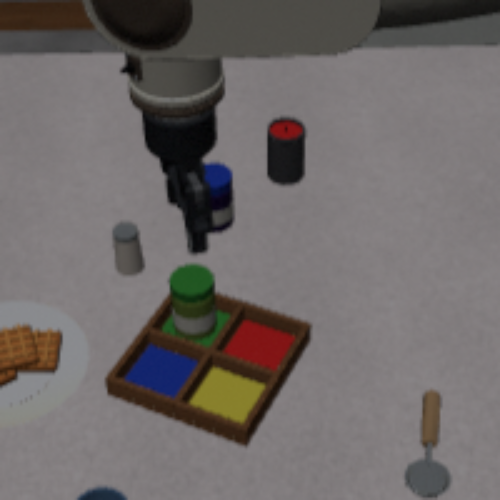

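The green jar stands in the green pocket, lid at crop pixel (192,283), about 1 mm from the pad centre. Blue is next.

Call:
move_arm --plan '[[[0,0,0,-0.014,0.034,0,0.085],[0,0,0,-0.033,0.08,0,0.085],[0,0,0,-0.053,0.128,0,0.085],[0,0,0,-0.071,0.172,0,0.085],[0,0,0,-0.082,0.197,0,0.085],[0,0,0,-0.082,0.197,0.01,0.085],[0,0,0,-0.082,0.197,0.04,0.085],[0,0,0,-0.082,0.197,0.075,0.085],[0,0,0,-0.082,0.197,0.105,0.085],[0,0,0,-0.082,0.197,0.12,0.085]]]'

```text
time: 7.75
tcp_pos: [0.576, -0.3047, 0.0463]
tool_rot: [-3.107, -0.454, 0.003]
contact_force: [0.0, 0.6, -0.2]
grip_width: 0.0848
```

Call:
move_arm --plan '[[[0,0,0,0,0,0,0.04],[0,0,0,0,0,0,0.04],[0,0,0,0,0,0,0.04],[0,0,0,0,0,0,0.04],[0,0,0,0,0,0,0.04],[0,0,0,0,0,0,0.04],[0,0,0,0,0,-0.03,0.04],[0,0,0,0,0,-0.07,0.04],[0,0,0,0,0,-0.105,0.04],[0,0,0,0,0,-0.13,0.04]]]'

```text
time: 9.0
tcp_pos: [0.5766, -0.3061, 0.1804]
tool_rot: [3.108, 0.453, 0.002]
contact_force: [-0.4, 0.5, -3.5]
grip_width: 0.0521
```

Run:
```python
from h import *
s=monitor.get_state();print(s['tcp_pos'],s['tool_rot'],s['grip_width'],s['contact_force'])
im=cams.snapshot('side');cv2.imwrite('pics/s4.png',cv2.resize(im[40:240,160:360],None,fx=2.5,fy=2.5)[...,::-1])
rel([.577,-.305,.178],[.638,-.014,.178])
```

```text
[ 0.5766 -0.3061  0.1804] [3.1077 0.4533 0.0019] 0.052084718779206854 [-0.4306  0.4727 -3.4905]
[0.638, -0.014, 0.178] -> [ 0.1416 -0.2614  0.0003]
```

View pics/s4.png

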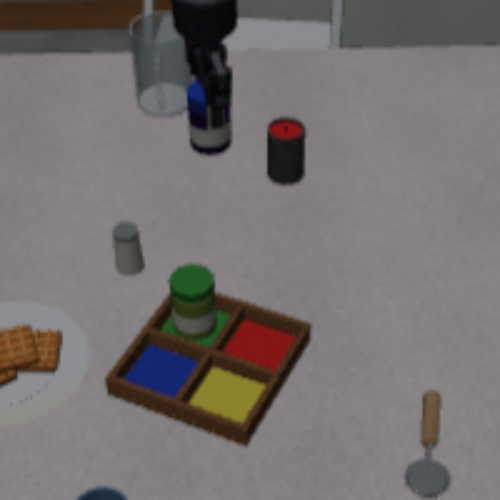

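The blue jar is in the gripper, upright, at crop pixel (210,115). I'll carry it over the caddy.

Call:
move_arm --plan '[[[0,0,0,0.008,-0.014,0,0.04],[0,0,0,0.025,-0.046,0,0.04],[0,0,0,0.046,-0.085,0,0.04],[0,0,0,0.067,-0.124,0,0.04],[0,0,0,0.088,-0.163,0,0.04],[0,0,0,0.109,-0.202,0,0.04],[0,0,0,0.126,-0.234,0,0.04],[0,0,0,0.137,-0.253,0,0.04],[0,0,0,0.1416,-0.2615,0,0.04],[0,0,0,0.1416,-0.2615,0.01,0.04]]]'

```text
time: 10.3
tcp_pos: [0.6377, -0.0151, 0.1682]
tool_rot: [3.108, 0.454, 0.001]
contact_force: [-0.0, -0.9, -3.1]
grip_width: 0.0531
```

Call:
move_arm --plan '[[[0,0,0,0,0,0.025,0.04],[0,0,0,0,0,0.05,0.04],[0,0,0,0,0,0.07,0.04],[0,0,0,0,0,0.082,0.04],[0,0,0,0,0,0.09,0.04],[0,0,0,0,0,0.096,0.04],[0,0,0,0,0,0.101,0.04],[0,0,0,0,0,0.105,0.04],[0,0,0,0,0,0.108,0.04],[0,0,0,0,0,0.109,0.04]]]'

```text
time: 11.55
tcp_pos: [0.6374, -0.0149, 0.0592]
tool_rot: [-3.109, -0.454, 0.0]
contact_force: [-0.4, -0.6, -3.0]
grip_width: 0.053
```

Run:
```python
from h import *
im=cams.snapshot('side');cv2.imwrite('pics/s5.png',cv2.resize(im[40:240,160:360],None,fx=2.5,fy=2.5)[...,::-1])
```

```text
(no output)
```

View pics/s5.png

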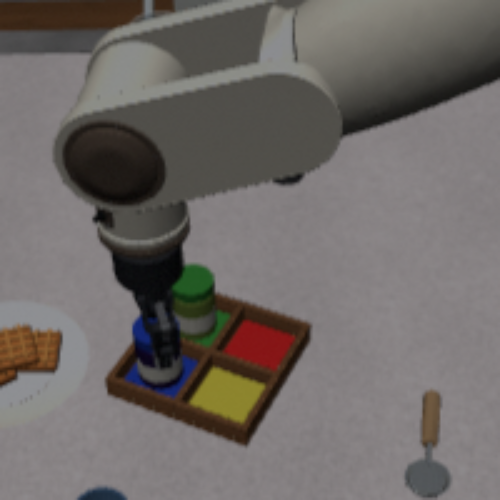

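The blue jar is just above its pad at crop pixel (160,360), and the green one is untouched. I'll ease it down the last 2 mm and release.

Call:
move_arm --plan '[[[0,0,0,0,0,0.001,0.04],[0,0,0,0,0,0.002,0.04],[0,0,0,0,0,0.002,0.075],[0,0,0,0,0,0.002,0.075],[0,0,0,0,0,0.002,0.075],[0,0,0,0,0,0.002,0.075],[0,0,0,0,0,-0.02,0.075],[0,0,0,0,0,-0.05,0.075],[0,0,0,0,0,-0.08,0.075],[0,0,0,0,0,-0.109,0.085]]]'

```text
time: 12.85
tcp_pos: [0.6374, -0.0149, 0.1693]
tool_rot: [-3.109, -0.454, -0.0]
contact_force: [0.3, 0.7, -0.8]
grip_width: 0.085
```

Run:
```python
from h import *
im=cams.snapshot('side');cv2.imwrite('pics/s6.png',cv2.resize(im[100:340,160:360],None,fx=2.5,fy=2.5)[...,::-1])
T=tops(im,'side')
for c in T:
  for b in T[c]: print(c,b[0],b[1],onz('side',b[0],.089)[:2],onz('side',b[0],.08)[:2])
rel([.638,-.014,.168],[.5635,.3065,.168])
```

```text
red [273.9355  91.5645] 62 [ 0.4746 -0.3918] [ 0.474  -0.4045]
red [263.424  177.5322] 342 [0.518  0.0149] [0.5179 0.0065]
red [246.5085 271.4006] 352 [0.5624 0.3121] [0.5628 0.307 ]
yellow [250.5427 197.5025] 398 [0.5539 0.0875] [0.5542 0.0799]
yellow [293.5158 253.6742] 221 [0.45   0.2661] [0.4491 0.2604]
yellow [282.7908 309.4391] 435 [0.4825 0.4069] [0.4821 0.4027]
green [236.4437 151.5166] 151 [ 0.5968 -0.093 ] [ 0.5976 -0.1025]
blue [221.5412 170.8557] 194 [ 0.6373 -0.0139] [ 0.6385 -0.0226]
blue [232.1324 190.2941] 68 [0.6045 0.0606] [0.6053 0.0527]
[0.5635, 0.3065, 0.168] -> [ 0.0202 -0.3284  0.0004]
```

View pics/s6.png

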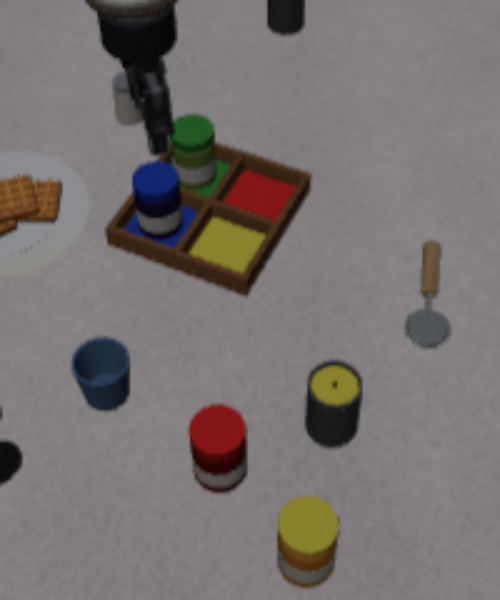

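Blue stands at (0.637,-0.014), on its pad. Red is next.

Call:
move_arm --plan '[[[0,0,0,0.002,-0.03,0,0.085],[0,0,0,0.005,-0.08,0,0.085],[0,0,0,0.008,-0.13,0,0.085],[0,0,0,0.011,-0.18,0,0.085],[0,0,0,0.014,-0.23,0,0.085],[0,0,0,0.017,-0.275,0,0.085],[0,0,0,0.019,-0.31,0,0.085],[0,0,0,0.02,-0.3285,0,0.085],[0,0,0,0.02,-0.3285,0.01,0.085],[0,0,0,0.02,-0.3285,0.03,0.085]]]'

```text
time: 14.15
tcp_pos: [0.5633, 0.3047, 0.138]
tool_rot: [3.109, 0.453, 0.002]
contact_force: [-0.2, 0.8, -1.0]
grip_width: 0.0851
```

Call:
move_arm --plan '[[[0,0,0,0,0,0.03,0.085],[0,0,0,0,0,0.06,0.085],[0,0,0,0,0,0.08,0.085],[0,0,0,0,0,0.09,0.085],[0,0,0,0,0,0.09,0.085],[0,0,0,0,0,0.09,0.04],[0,0,0,0,0,0.09,0.04],[0,0,0,0,0,0.09,0.04],[0,0,0,0,0,0.09,0.04],[0,0,0,0,0,0.09,0.04]]]'

```text
time: 15.4
tcp_pos: [0.5632, 0.3058, 0.0496]
tool_rot: [-3.108, -0.454, -0.003]
contact_force: [-1.4, -1.5, 6.6]
grip_width: 0.0525
```

Call:
move_arm --plan '[[[0,0,0,0,0,0,0.04],[0,0,0,0,0,-0.03,0.04],[0,0,0,0,0,-0.07,0.04],[0,0,0,0,0,-0.105,0.04],[0,0,0,0,0,-0.13,0.04],[0,0,0,0,0,-0.13,0.04],[0,0,0,0,0,-0.13,0.04],[0,0,0,0,0,-0.13,0.04],[0,0,0,0,0,-0.13,0.04],[0,0,0,0,0,-0.13,0.04]]]'

```text
time: 16.65
tcp_pos: [0.5627, 0.3056, 0.178]
tool_rot: [3.109, 0.454, -0.001]
contact_force: [-0.7, 0.2, -1.7]
grip_width: 0.0528
```

Run:
```python
from h import *
im=cams.snapshot('side');cv2.imwrite('pics/s7.png',cv2.resize(im[100:340,160:360],None,fx=2.5,fy=2.5)[...,::-1])
rel([.5635,.3065,.178],[.5185,-.0535,.178])
```

```text
[0.5185, -0.0535, 0.178] -> [-0.146   0.3321 -0.0004]
```

View pics/s7.png

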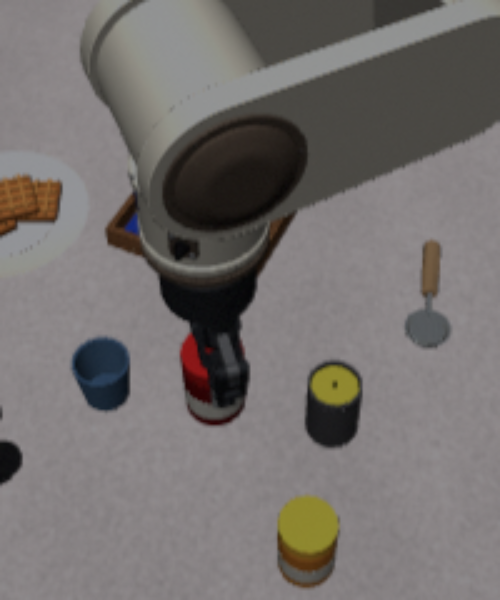

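The red jar is held upright at crop pixel (215,380). I'll carry it to the red pocket.

Call:
move_arm --plan '[[[0,0,0,-0.007,0.015,0,0.04],[0,0,0,-0.022,0.05,0,0.04],[0,0,0,-0.042,0.095,0,0.04],[0,0,0,-0.062,0.141,0,0.04],[0,0,0,-0.082,0.187,0,0.04],[0,0,0,-0.102,0.233,0,0.04],[0,0,0,-0.121,0.276,0,0.04],[0,0,0,-0.136,0.31,0,0.04],[0,0,0,-0.144,0.328,0,0.04],[0,0,0,-0.146,0.332,0.005,0.04]]]'

```text
time: 17.95
tcp_pos: [0.5173, -0.0558, 0.1735]
tool_rot: [3.109, 0.45, 0.001]
contact_force: [-0.4, 0.2, -1.6]
grip_width: 0.0531
```

Call:
move_arm --plan '[[[0,0,0,0,0,0.02,0.04],[0,0,0,0,0,0.05,0.04],[0,0,0,0,0,0.074,0.04],[0,0,0,0,0,0.087,0.04],[0,0,0,0,0,0.095,0.04],[0,0,0,0,0,0.101,0.04],[0,0,0,0,0,0.106,0.04],[0,0,0,0,0,0.11,0.04],[0,0,0,0,0,0.113,0.04],[0,0,0,0,0,0.114,0.04]]]'

```text
time: 19.2
tcp_pos: [0.5177, -0.0543, 0.0592]
tool_rot: [-3.109, -0.454, 0.0]
contact_force: [0.2, 0.2, -1.2]
grip_width: 0.0523
```

Run:
```python
from h import *
im=cams.snapshot('side');cv2.imwrite('pics/s8.png',cv2.resize(im[100:340,160:360],None,fx=2.5,fy=2.5)[...,::-1])
```

```text
(no output)
```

View pics/s8.png

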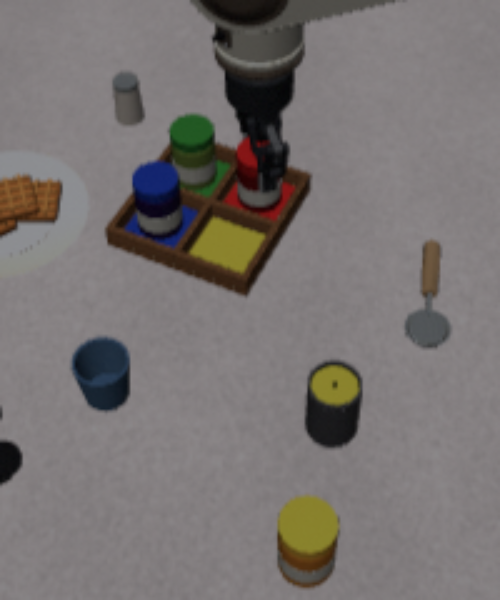

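The red jar is in its pocket at crop pixel (260,180). I'll release it, then go to yellow.

Call:
move_arm --plan '[[[0,0,0,0,0,0.001,0.04],[0,0,0,0,0,0.0015,0.04],[0,0,0,0,0,0.0015,0.075],[0,0,0,0,0,0.0015,0.075],[0,0,0,0,0,0.0015,0.075],[0,0,0,0,0,0.0015,0.075],[0,0,0,0,0,-0.02,0.075],[0,0,0,0,0,-0.05,0.075],[0,0,0,0,0,-0.08,0.075],[0,0,0,0,0,-0.109,0.085]]]'

```text
time: 20.5
tcp_pos: [0.5176, -0.0543, 0.1693]
tool_rot: [-3.109, -0.454, -0.0]
contact_force: [-0.3, -0.5, 0.4]
grip_width: 0.085
```

Call:
move_arm --plan '[[[0,0,0,0.006,-0.03,0,0.085],[0,0,0,0.017,-0.08,0,0.085],[0,0,0,0.029,-0.135,0,0.085],[0,0,0,0.041,-0.19,0,0.085],[0,0,0,0.053,-0.245,0,0.085],[0,0,0,0.064,-0.3,0,0.085],[0,0,0,0.076,-0.355,0,0.085],[0,0,0,0.087,-0.405,0,0.085],[0,0,0,0.094,-0.438,0,0.085],[0,0,0,0.096,-0.447,0.01,0.085]]]'

```text
time: 21.75
tcp_pos: [0.4816, 0.4034, 0.1583]
tool_rot: [-3.108, -0.457, -0.001]
contact_force: [0.8, -0.5, 0.5]
grip_width: 0.0851
```

Run:
```python
from h import *
im=cams.snapshot('side');cv2.imwrite('pics/s9.png',cv2.resize(im[100:340,160:360],None,fx=2.5,fy=2.5)[...,::-1])
T=tops(im,'side')
for c in T:
  for b in T[c]: print(c,b[0],b[1],onz('side',b[0],.089)[:2],onz('side',b[0],.08)[:2])
```

```text
red [273.9365  91.5397] 63 [ 0.4746 -0.3919] [ 0.474  -0.4047]
yellow [245.7297 201.223 ] 148 [0.5667 0.1002] [0.5672 0.0928]
yellow [280.4286 309.8988] 336 [0.4877 0.4078] [0.4873 0.4037]
green [236.0062 151.6049] 162 [ 0.5981 -0.0927] [ 0.5989 -0.1022]
blue [221.5787 170.9188] 197 [ 0.6372 -0.0136] [ 0.6384 -0.0223]
blue [231.3387 191.1613] 62 [0.6065 0.0637] [0.6074 0.0559]
```

View pics/s9.png

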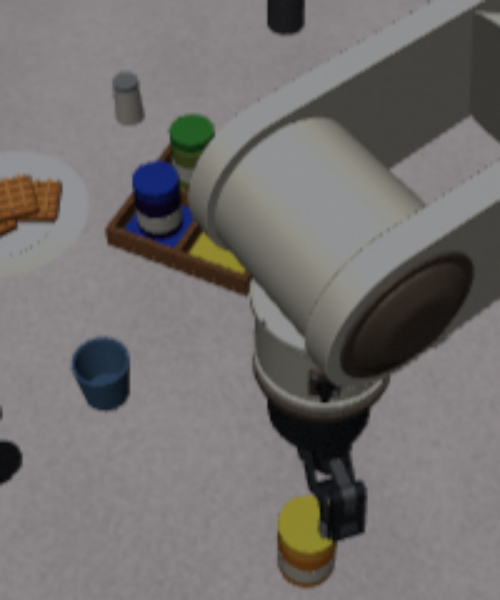

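The gripper is open above the yellow jar, which is at crop pixel (307,540) and hasn't moved. I'll descend and grip.

Call:
move_arm --plan '[[[0,0,0,0,0,0.03,0.085],[0,0,0,0,0,0.065,0.085],[0,0,0,0,0,0.095,0.085],[0,0,0,0,0,0.109,0.085],[0,0,0,0,0,0.109,0.085],[0,0,0,0,0,0.109,0.04],[0,0,0,0,0,0.109,0.04],[0,0,0,0,0,0.109,0.04],[0,0,0,0,0,0.109,0.04],[0,0,0,0,0,0.109,0.04]]]'

```text
time: 23.05
tcp_pos: [0.4825, 0.4018, 0.0508]
tool_rot: [-3.108, -0.454, -0.003]
contact_force: [-0.5, -0.2, 6.4]
grip_width: 0.0523
```

Call:
move_arm --plan '[[[0,0,0,0,0,0,0.04],[0,0,0,0,0,-0.03,0.04],[0,0,0,0,0,-0.07,0.04],[0,0,0,0,0,-0.105,0.04],[0,0,0,0,0,-0.13,0.04],[0,0,0,0,0,-0.13,0.04],[0,0,0,0,0,-0.13,0.04],[0,0,0,0,0,-0.13,0.04],[0,0,0,0,0,-0.13,0.04],[0,0,0,0,0,-0.13,0.04]]]'

```text
time: 24.3
tcp_pos: [0.4819, 0.4015, 0.179]
tool_rot: [3.109, 0.454, -0.001]
contact_force: [0.4, -0.3, -2.4]
grip_width: 0.0523
```

Run:
```python
from h import *
im=cams.snapshot('side');cv2.imwrite('pics/s10.png',cv2.resize(im[100:340,160:360],None,fx=2.5,fy=2.5)[...,::-1])
rel([.4828,.402,.178],[.558,.026,.178])
```

```text
[0.558, 0.026, 0.178] -> [-0.0354  0.3818 -0.0004]
```

View pics/s10.png

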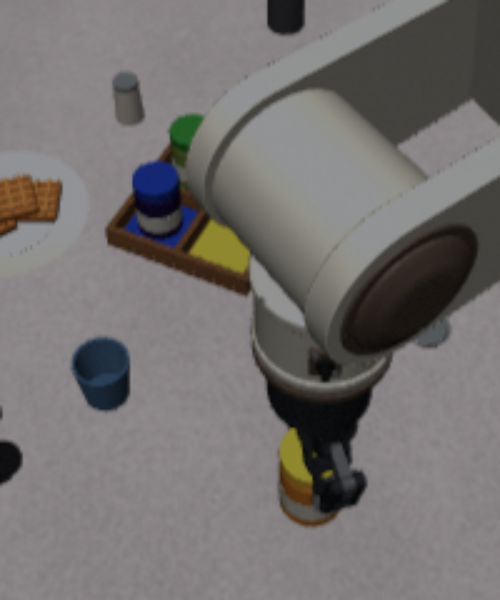

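The yellow jar is held upright at crop pixel (310,480). I'll carry it to the last pocket.

Call:
move_arm --plan '[[[0,0,0,-0.001,0.015,0,0.04],[0,0,0,-0.005,0.055,0,0.04],[0,0,0,-0.01,0.105,0,0.04],[0,0,0,-0.015,0.158,0,0.04],[0,0,0,-0.02,0.211,0,0.04],[0,0,0,-0.025,0.264,0,0.04],[0,0,0,-0.03,0.317,0,0.04],[0,0,0,-0.033,0.358,0,0.04],[0,0,0,-0.035,0.377,0,0.04],[0,0,0,-0.0355,0.382,0,0.04]]]'

```text
time: 25.6
tcp_pos: [0.557, 0.0243, 0.1793]
tool_rot: [-3.109, -0.451, 0.0]
contact_force: [-1.0, 1.3, -2.0]
grip_width: 0.0525
```

Call:
move_arm --plan '[[[0,0,0,0,0,0.02,0.04],[0,0,0,0,0,0.05,0.04],[0,0,0,0,0,0.076,0.04],[0,0,0,0,0,0.091,0.04],[0,0,0,0,0,0.1,0.04],[0,0,0,0,0,0.106,0.04],[0,0,0,0,0,0.111,0.04],[0,0,0,0,0,0.115,0.04],[0,0,0,0,0,0.118,0.04],[0,0,0,0,0,0.119,0.04]]]'

```text
time: 26.85
tcp_pos: [0.5571, 0.0253, 0.0602]
tool_rot: [-3.109, -0.454, 0.0]
contact_force: [1.2, 0.1, -2.4]
grip_width: 0.0526
```

Run:
```python
from h import *
im=cams.snapshot('side');cv2.imwrite('pics/s11.png',cv2.resize(im[100:340,160:360],None,fx=2.5,fy=2.5)[...,::-1])
```

```text
(no output)
```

View pics/s11.png

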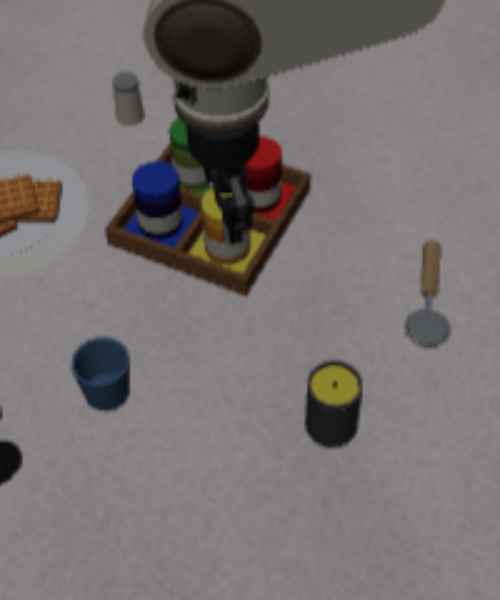

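The yellow jar is at its pad, crop pixel (227,230). I'll release it, lift, then clear away for a final look.

Call:
move_arm --plan '[[[0,0,0,0,0,0.001,0.04],[0,0,0,0,0,0.0015,0.04],[0,0,0,0,0,0.0015,0.075],[0,0,0,0,0,0.0015,0.075],[0,0,0,0,0,0.0015,0.075],[0,0,0,0,0,0.0015,0.075],[0,0,0,0,0,-0.02,0.075],[0,0,0,0,0,-0.05,0.075],[0,0,0,0,0,-0.09,0.075],[0,0,0,0,0,-0.14,0.085]]]'

```text
time: 28.15
tcp_pos: [0.5566, 0.0253, 0.201]
tool_rot: [-3.108, -0.454, 0.002]
contact_force: [0.8, -0.4, -0.3]
grip_width: 0.0848
```

Call:
move_arm --plan '[[[0,0,0,0,0.03,0,0.085],[0,0,0,-0.02,0.08,0,0.085],[0,0,0,-0.04,0.13,0,0.085],[0,0,0,-0.06,0.18,0,0.085],[0,0,0,-0.08,0.23,0,0.085],[0,0,0,-0.1,0.28,0,0.085],[0,0,0,-0.12,0.32,0,0.085],[0,0,0,-0.14,0.35,0,0.085],[0,0,0,-0.15,0.36,0,0.085],[0,0,0,-0.15,0.36,0,0.085]]]'

```text
time: 29.4
tcp_pos: [0.5159, -0.3627, 0.2001]
tool_rot: [-3.108, -0.452, 0.0]
contact_force: [0.5, 0.6, 0.1]
grip_width: 0.085
```

Run:
```python
from h import *
ims={n:cams.snapshot(n) for n in('top','side')}
cv2.imwrite('pics/s12.png',cv2.resize(ims['side'],None,fx=1.5,fy=1.5)[...,::-1])
cv2.imwrite('pics/t12.png',cv2.resize(ims['top'],None,fx=1.5,fy=1.5)[...,::-1])
D={n:tops(ims[n],n) for n in ims}
pads=dict(red=(.5185,-.0535),yellow=(.558,.026),green=(.599,-.093),blue=(.638,-.014))
for c in R:
  for b in D['top'][c]:
    for e in D['side'][c]:
      X,g=tri(b[0],e[0])
      if g<.015 and .05<X[2]<.12: print(c,b[1],e[1],X,round(g,4),'d_pad',np.hypot(X[0]-pads[c][0],X[1]-pads[c][1]).round(4),'side@.089',onz('side',e[0],.089)[:2])
print(monitor.get_state()['time'])
```

```text
red 659 183 [ 0.5139 -0.049   0.0915] 0.0075 d_pad 0.0064 side@.089 [ 0.5175 -0.0526]
yellow 623 214 [0.5523 0.0248 0.0856] 0.0097 d_pad 0.0058 side@.089 [0.557  0.0265]
yellow 233 222 [0.4497 0.2576 0.0758] 0.0019 d_pad 0.2557 side@.089 [0.4499 0.2661]
green 560 160 [ 0.5924 -0.0862  0.0936] 0.0107 d_pad 0.0095 side@.089 [ 0.5981 -0.093 ]
blue 561 194 [ 0.6311 -0.0134  0.0872] 0.0129 d_pad 0.0069 side@.089 [ 0.6373 -0.0139]
29.5
```

View pics/s12.png

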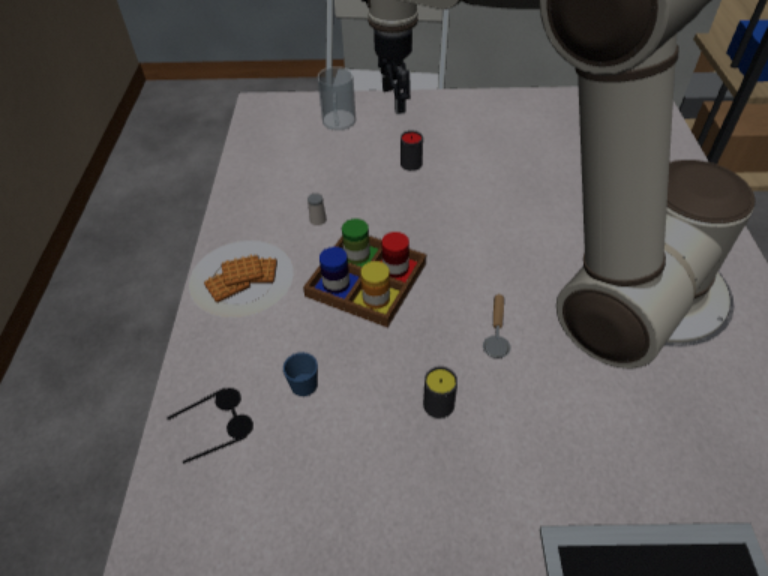

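View pics/t12.png

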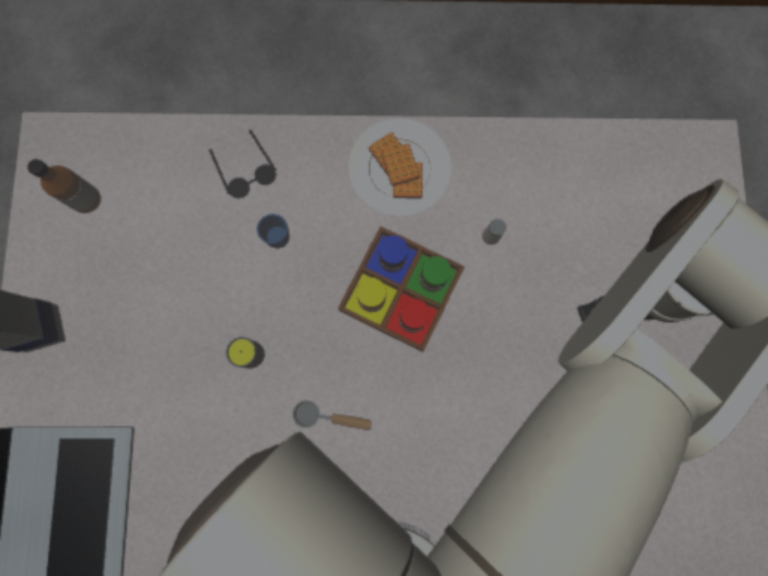

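Both views show all four jars upright in their own pockets. Side-view lids on the z = 0.089 plane come within about 1.5 mm of the pad centres. The yellow candle hasn't moved, and the red one is still at side pixel (274,92). The arm touches nothing.

```bash
python3 -c "
from bench import bot
print(bot.job_done())"
```

```text
the job is handed in; nothing more can be done
None
```

All four jars (green, blue, red and yellow, in that order) are standing upright in the pockets that match their lids. I handed the job in at about 29.5 s; the hand-in gave no verdict.

- **Jars:** In the last side view, every lid came out within about 1.5 mm of its pad centre. That assumes the lids stand 89 mm above the table, the height for a jar resting on its pad.
- **Gentleness:** I lowered each jar slowly, and the readings after each move never showed more than about 9 N.
- **Candles:** The yellow candle measured in the same place as at the start. The red candle's side-view pixel position did not change, but the arm hid it from the top camera, so that check used one view only.
- **Check that disagreed:** The final two-view measurement put the lids 6–10 mm from the pad centres. In the top view the lid and its same-coloured pad merge into one patch, so I trusted the side view instead.

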